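# Full sun for the herb carousel

## Robot

A 6-joint arm with a two-finger parallel gripper is mounted at the origin on the work surface. World frame = base frame: x ahead of the robot, y to its left, z up, the work surface at z = 0. Lengths are in mm, angles in degrees, forces in N, time in s.
With the tool pointing down it reaches from about 350 to 950 mm from the base axis. Payload 17.4 kg.
Tool frame: the origin (TCP) lies between the finger pads; the fingertips stand 17 mm ahead of it and the grasp point (between the pads) lies 2 mm behind it (manip.tip_extent is the distance from the TCP to the fingertips, in mm); z points along the fingers, y is the line along which they close (so a half turn about z gives the same grasp; the last joint's range is limited). The gripper opens to 93 mm and grips with 3 to 60 N. Pads are 15 mm wide; open, the fingers measure 128 mm over their backs; the gripper's body (75 mm by 188 mm) begins 65 mm behind the grasp point.
Start: joints at [-70.348, 6.646, 82.598, -0, 90.757, -2.166], TCP at [250.864, -626.658, 235.646] pointing down, gripper open.
Joint ranges: [-162.19, 162.19], [-47.58, 125.68], [4.15, 143.07], [-65.23, 245.23], [0.69, 171.88], [-170.13, 170.13]. Speed limits (degrees/s): [108.29, 108.29, 127.2, 180, 180, 180].

## Interface

Orientations are given as [roll, pitch, yaw] about the fixed x, y, z axes, in that order (R = Rz(yaw) Ry(pitch) Rx(roll)).
In Python, from cell import manip gives the robot as it stands. Calls block until the motion is done:
- manip.move_ptp(position, orientation): joint-space move of the TCP to a pose.
- manip.line_to(position, velocity=150, rot=None, max_force=None): straight line of the TCP; rot=None keeps the orientation; velocity is the mean speed in mm/s. With max_force (N) it stops when the force on the tool has changed by that much, and returns True; else False.
- manip.movej(angles): joint-space move.
- manip.gripper_to(opening, grip_force=None): opening from 0.0 (shut) to 1.0 (fully open); grip_force is the grip in N (None keeps the last); returns when the fingers have stopped.
- manip.pause(seconds).
- manip.inverse_kinematics(position, orientation): joint angles nearest the present ones, or None.
- manip.get_state(): the state.
- manip.read_camera(name): name is "side" or "top"; returns the picture (384x512x3 uint8, blue, green, red); there is no depth.
- manip.camera_params(name): a dict with "fx", "fy", "cx", "cy" (pixels), "rvec" (rotation vector, rad) and "tvec" (3), from world to camera coordinates, as OpenCV has them. Camera axes: x right, y down, z forward; pixel columns grow to the right and rows downward; lengths in mm; the calibration is good to about 2 mm. A picture is of the moment at which its call begins. camera_params takes no time and is no camera call.
A pose or a line that the arm cannot do raises manip.Unreachable and nothing moves.
- manip.job_done(): hands the job in; it is judged then, once.
The state is a dict: "t": time; "joints": joint angles; "qd": joint speeds; "joint_efforts": joint torques, N m; "eef_pos": TCP position; "tcp_rot": TCP orientation; "force": force on the tool from outside, world axes, zero at the start; "wrist_torque": the same for the moment, N m; "finger_gap": opening from 0.0 (shut) to 1.0 (fully open); "grasp_force": force on a finger pad.
Only numpy, scipy, OpenCV 4.12 (cv2) and the standard library are available. Lean on these libraries where they do the work, as an engineer would, in place of code of your own. Each camera call takes 0.05 s, during which the arm holds its last target. There are 200 camera calls.

## Task

Give the herbs full sun: push the carousel's kick-down brake lever fully down to lock it, then, with it locked, slide every shade pane up out of its slotted holder and stand it upright, fully down, in a slot of the wooden rack. When all the panes are in the rack, flick the brake lever right back up and then give the carousel a quarter turn clockwise as seen from above, letting it come to rest. Leave the other things on the ledge where they are.

Things in the scene. Friction and masses are not known exactly. Their poses are not given: they have to be found in the camera images.
- stand: fixed steel plinth of the herb carousel, 216 mm across, 30 mm high; origin on the ledge at the turning axis. Its +y points along the brake lever, away from the axis. Above it turns a round wooden turntable (radius 140 mm, top 62 mm above the ledge) with four pane holders, at the start along the stand's +x, +y, -x, -y, and between them four planted tubs (135 mm high with leaves)
- carousel (a joint): turn of the turntable, rad: 0 at the start, grows clockwise seen from above (1.57 is a quarter turn); stiffish (0.08 N m), stays where it is left. With the brake down, a tongue between two lugs under the turntable stops it turning (2 degrees of play); the lugs meet the tongue only at 0 and each further quarter turn
- knob_grip (a point): middle of the brass grip bar on top of the turntable's central column, by which it is turned: bar 62 mm long, 18 mm wide, 28 mm high, its top 12 mm above this point; the bar turns with the turntable and lies along the stand's x axis when joint carousel is 0, and the point's x axis lies along it
- brake (a joint): kick-down brake lever, rad: 0 is fully up (the lever slopes outward and up at 40 degrees), 0.75 is fully down (3 degrees below level, locked); friction holds it wherever it is left, about 2 N at the pad moves it. It starts up, between 0 and 0.12
- brake_hinge (a point): hinge of the brake lever, 152 mm from the turning axis along the stand's +y and 36 mm above the ledge; the hinge axis lies along the stand's x, between two steel cheeks that rise to 46 mm
- brake_pad (a point): middle of the black rubber pad at the end of the brake lever, 87 mm from the hinge: pad 26 mm wide (along the hinge axis), 40 mm long along the lever, 14 mm thick; it is 33 mm above the ledge when fully down and 92 mm when fully up. It can be pressed from above and taken by its two sides
- rack: loose oak storage block, 94 mm (x) by 164 mm (y) by 52 mm high, 0.9 kg, origin at the centre of its underside. Three slots run right through along its x at y = -45, 0 and +45 mm, each 16 mm wide and 42 mm deep (slot floor 10 mm above the ledge), open at the top and at both ends
- pane1: white opal acrylic shade pane (all alike), 70 mm wide (its x), 8 thick (its y), 105 tall (its z), 70 g; origin mid lower edge. Starts upright in holder 1, its width pointing at the turning axis, top edge 167 mm above the ledge; the holder's cheeks are 30 mm high, 11 mm apart, with 20 mm high end stops, so it comes out only upward. Only two or three of the four panes are there
- pane2: white opal acrylic shade pane (all alike), 70 mm wide (its x), 8 thick (its y), 105 tall (its z), 70 g; origin mid lower edge. Starts upright in holder 2, its width pointing at the turning axis, top edge 167 mm above the ledge; the holder's cheeks are 30 mm high, 11 mm apart, with 20 mm high end stops, so it comes out only upward. Only two or three of the four panes are there
- pane3: white opal acrylic shade pane (all alike), 70 mm wide (its x), 8 thick (its y), 105 tall (its z), 70 g; origin mid lower edge. Starts upright in holder 3, its width pointing at the turning axis, top edge 167 mm above the ledge; the holder's cheeks are 30 mm high, 11 mm apart, with 20 mm high end stops, so it comes out only upward. Only two or three of the four panes are there
- pane4: white opal acrylic shade pane (all alike), 70 mm wide (its x), 8 thick (its y), 105 tall (its z), 70 g; origin mid lower edge. Starts upright in holder 4, its width pointing at the turning axis, top edge 167 mm above the ledge; the holder's cheeks are 30 mm high, 11 mm apart, with 20 mm high end stops, so it comes out only upward. Only two or three of the four panes are there
- bottle: bystander: capped green glass bottle, 66 mm across, 200 mm high, origin at its foot
- pot_white: bystander: white ceramic pot, 96 mm across, 85 mm high, origin at its foot
- pot_orange: bystander: orange terracotta pot, 110 mm across, 95 mm high, origin at its foot
- pot_grey: bystander: grey pot, 90 mm across, 80 mm high, origin at its foot
- garden_fork: bystander: black plastic hand fork lying flat, 245 mm long, 70 mm wide, up to 24 mm high
- sill_wedge: bystander: dark wooden sill wedge, 125 mm long, 36 mm wide, 20 mm high
- mug: bystander: blue mug, 80 mm across, 90 mm high, origin at its foot
- holder1 (a point): middle of the floor of pane holder 1 on the turntable, 86 mm from the turning axis, 62 mm above the ledge; turns with the turntable
- holder2 (a point): middle of the floor of pane holder 2 on the turntable, 86 mm from the turning axis, 62 mm above the ledge; turns with the turntable
- holder3 (a point): middle of the floor of pane holder 3 on the turntable, 86 mm from the turning axis, 62 mm above the ledge; turns with the turntable
- holder4 (a point): middle of the floor of pane holder 4 on the turntable, 86 mm from the turning axis, 62 mm above the ledge; turns with the turntable

How it is judged (in metres and radians):
On the way, in this order (a step that is already met when the one before it is completed fails the run):
1. the brake lever is pushed fully down (over 0.62 rad) while every pane is still in its holder (value of joint brake above 0.62 rad and distance between pane1 and holder1 below 0.02 m and distance between pane2 and holder2 below 0.02 m and distance between pane3 and holder3 below 0.02 m and distance between pane4 and holder4 below 0.02 m), for 0.2 s.
2. with the brake still down, every pane stands in a slot of the rack (value of joint brake above 0.62 rad and x of pane1 in the frame of rack between -0.03 and 0.03 m and y of pane1 in the frame of rack between -0.06 and 0.06 m and z of pane1 in the frame of rack between 0 and 0.025 m and angle between each of pane1, pane2, pane3, pane4's own z axis and vertical below 0.35 rad and x of pane2 in the frame of rack between -0.03 and 0.03 m and y of pane2 in the frame of rack between -0.06 and 0.06 m and z of pane2 in the frame of rack between 0 and 0.025 m and x of pane3 in the frame of rack between -0.03 and 0.03 m and y of pane3 in the frame of rack between -0.06 and 0.06 m and z of pane3 in the frame of rack between 0 and 0.025 m and x of pane4 in the frame of rack between -0.03 and 0.03 m and y of pane4 in the frame of rack between -0.06 and 0.06 m and z of pane4 in the frame of rack between 0 and 0.025 m), for 0.3 s.
3. the brake lever is flicked back up (under 0.2 rad) with the carousel not yet turned (value of joint brake below 0.2 rad and value of joint carousel below 0.3 rad), for 0.2 s.
At the end, for the whole second after the job is handed in: Every pane stands in a slot of the rack (lower edge under 25 mm above the rack's underside, within 30 mm of the slot's middle along it, tilt under 0.35 rad), the brake lever is up (under 0.2 rad), the carousel has been turned clockwise by a quarter turn (1.27 to 1.87 rad), and everything is at rest (x of pane1 in the frame of rack between -0.03 and 0.03 m and y of pane1 in the frame of rack between -0.06 and 0.06 m and z of pane1 in the frame of rack between 0 and 0.025 m and angle between each of pane1, pane2, pane3, pane4's own z axis and vertical below 0.35 rad and x of pane2 in the frame of rack between -0.03 and 0.03 m and y of pane2 in the frame of rack between -0.06 and 0.06 m and z of pane2 in the frame of rack between 0 and 0.025 m and x of pane3 in the frame of rack between -0.03 and 0.03 m and y of pane3 in the frame of rack between -0.06 and 0.06 m and z of pane3 in the frame of rack between 0 and 0.025 m and x of pane4 in the frame of rack between -0.03 and 0.03 m and y of pane4 in the frame of rack between -0.06 and 0.06 m and z of pane4 in the frame of rack between 0 and 0.025 m and value of joint brake below 0.2 rad and value of joint carousel between 1.27 and 1.87 rad and linear speed of each of pane1, pane2, pane3, pane4 below 0.03 m/s and velocity of joint carousel between -0.05 and 0.05 rad/s); the robot touches nothing.
It fails at once if a pane is lifted out of its holder (lower edge over 10 cm above the ledge) while the brake lever is up (under 0.4 rad) (value of joint brake below 0.4 rad and height (world z) of any of pane1, pane2, pane3, pane4 above 0.1 m).
It fails at once if another thing on the ledge (bottle, pot, mug, fork or wedge) is moved more than 4 cm or tipped over ((distance of bottle from where it was at the start of the episode above 0.04 m or angle between bottle's own z axis and vertical above 0.5 rad) or (distance of pot_white from where it was at the start of the episode above 0.04 m or angle between pot_white's own z axis and vertical above 0.5 rad) or (distance of pot_orange from where it was at the start of the episode above 0.04 m or angle between pot_orange's own z axis and vertical above 0.5 rad) or (distance of pot_grey from where it was at the start of the episode above 0.04 m or angle between pot_grey's own z axis and vertical above 0.5 rad) or (distance of garden_fork from where it was at the start of the episode above 0.04 m or angle between garden_fork's own z axis and vertical above 0.5 rad) or (distance of sill_wedge from where it was at the start of the episode above 0.04 m or angle between sill_wedge's own z axis and vertical above 0.5 rad) or (distance of mug from where it was at the start of the episode above 0.04 m or angle between mug's own z axis and vertical above 0.5 rad)).
Of pane1, pane2, pane3, pane4 only 2 to 3 are there at a start; the rules pass over those that are not, and their reading is None.
At some moment in a run one of rack may be knocked a few centimetres aside while the robot is not near it.
It also fails if it takes over 210 s, if anything falls off the work surface, if the arm or the gripper's body presses on something with over 40 N, if the wrist force passes 120 N, or if a joint passes its speed limit or range.

## Working session

There is one attempt and no reset: what is moved stays moved. The work goes in short steps, each a Python script; the robot and the scene stay as the last script left them, time stands still between calls to the robot, and variables do not carry over. Pictures are saved under pics/ and viewed, at most 14 in all, crops included, and the job is handed in when it is done.

```bash
ls; mkdir -p pics; python3 - <<'E'
from cell import manip
import cv2
for n in("top","side"):
    im=manip.read_camera(n); cv2.imwrite(f"pics/{n}0.png",cv2.resize(im,(800,600),interpolation=cv2.INTER_CUBIC)); cv2.imwrite(f"{n}0raw.png",im)
    print(n,manip.camera_params(n))
E
```

```text
pics
top {'fx': 410.2098070126324, 'fy': 410.2098070126324, 'cx': 256.26202718890755, 'cy': 183.29245559800202, 'rvec': array([ 2.19250303, -2.15812797,  0.13029653]), 'tvec': array([ -34.59310462,  529.34649676, 1311.75052564])}
side {'fx': 470.06750225283025, 'fy': 470.06750225283025, 'cx': 256.15663881524375, 'cy': 187.6388363647637, 'rvec': array([ 0.35592609, -2.85530762,  1.03714901]), 'tvec': array([ 498.65652449,  161.31773775, 1744.88687629])}
```

View pics/top0.png

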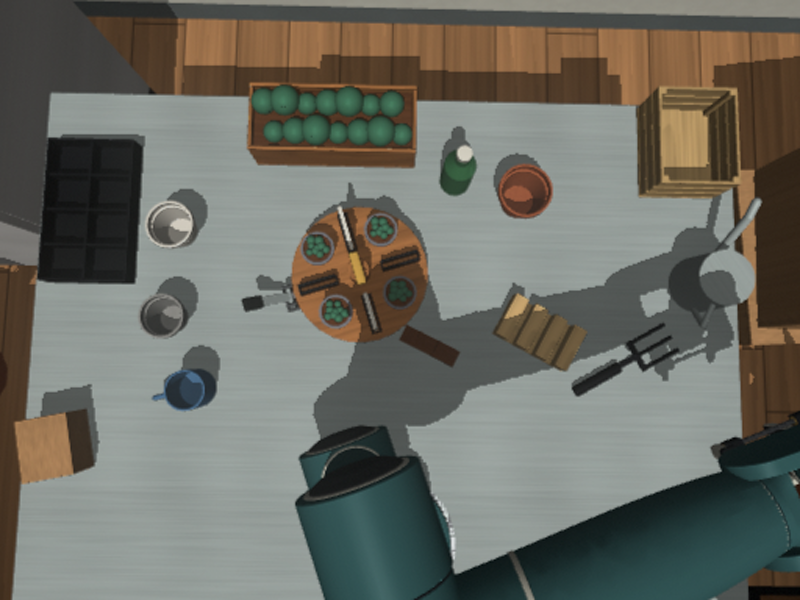

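View pics/side0.png

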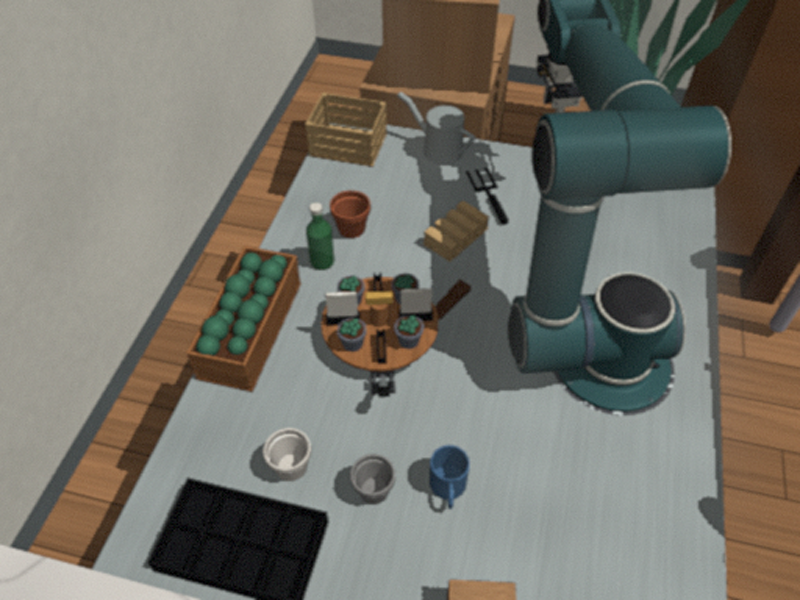

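Top view: two panes, one on the far side (345,230) and one on the near side (371,312). The brake lever points left (pad at 253,302), the grip bar is at (356,268) and the rack at (540,332). I'll enlarge the turntable and rack.

```bash
python3 - <<'E'
import cv2
im=cv2.imread("top0raw.png")
cv2.imwrite("pics/c1.png",cv2.resize(im[125:225,150:280],(780,600),interpolation=cv2.INTER_CUBIC))
cv2.imwrite("pics/c2.png",cv2.resize(im[180:245,305:385],(640,520),interpolation=cv2.INTER_CUBIC))
E
```

```text
(no output)
```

View pics/c1.png

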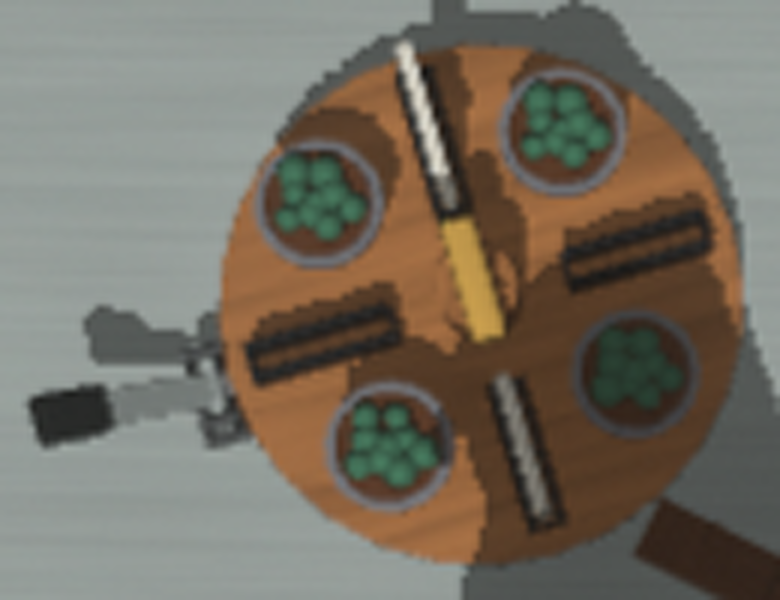

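View pics/c2.png

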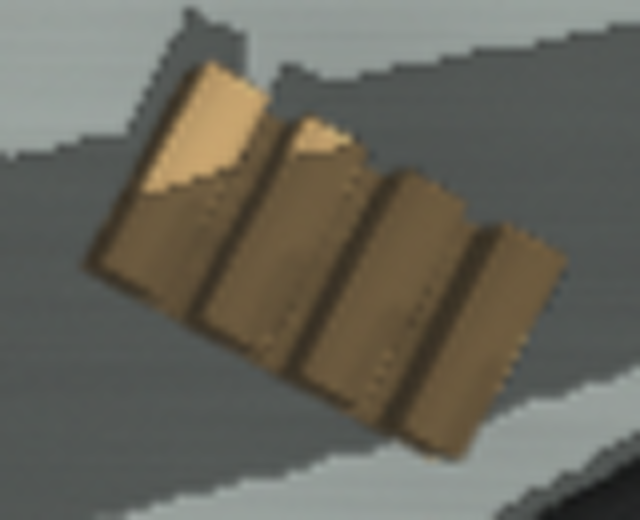

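c1 shows the turntable disc spanning u 221..742, v 43..566. The holder cheek centres are left (323,338) and right (638,250), the grip bar runs (460,220)-(488,340), and the pad is at (72,414). c2 shows the rack's top corners at (212,62), (567,258), (460,460) and (103,260).

```bash
cat > h.py <<'E'
import numpy as np, cv2
from cell import manip
def w(cam,px,z):
    p=manip.camera_params(cam); R=cv2.Rodrigues(p["rvec"])[0]
    px=np.atleast_2d(np.float64(px)); z=np.broadcast_to(z,len(px))
    d=np.c_[(px[:,0]-p["cx"])/p["fx"],(px[:,1]-p["cy"])/p["fy"],np.ones(len(px))]@R
    c=-R.T@p["tvec"]
    return c+d*((z-c[2])/d[:,2])[:,None]
def proj(cam,P):
    p=manip.camera_params(cam);K=np.array([[p["fx"],0,p["cx"]],[0,p["fy"],p["cy"]],[0,0,1]])
    return cv2.projectPoints(np.float64(P),p["rvec"],p["tvec"],K,None)[0][:,0]
def crop(q,o,s): return (np.float64(q)+.5)/s-.5+np.array(o)
E
python3 - <<'E'
from h import *
np.set_printoptions(precision=1,suppress=True)
c=lambda q:crop(q,(150,125),6)
print("disc",w("top",c([[221,304],[742,304],[481,43],[481,566]]),62))
print("hold L,R",w("top",c([[323,338],[638,250],[528,452]]),92))
print("pane near top ends",w("top",c([[503,380],[543,515]]),167)) 
print("pane far top ends",w("top",c([[404,48],[441,172]]),167))
print("pad",w("top",c([[72,414]]),92))
print("hinge cheek",w("top",c([[208,352],[226,428]]),46))
print("grip bar ",w("top",c([[444,222],[474,216],[475,340],[503,336]]),160))
r=w("top",crop([[212,62],[567,258],[460,460],[103,260]],(305,180),8),52)
print("rack",r,r.mean(0),np.linalg.norm(np.diff(r,axis=0),axis=1))
for a,b in((r[1],r[0]),(r[2],r[3])): print(np.degrees(np.arctan2(*(b-a)[1::-1])))
p=manip.camera_params("top");print("cam",-cv2.Rodrigues(p["rvec"])[0].T@p["tvec"])
# side crops
im=cv2.imread("side0raw.png")
a=cv2.resize(im[165:260,195:295],(600,570),interpolation=cv2.INTER_CUBIC)
cv2.imwrite("pics/s1.png",a)
E
```

```text
disc [[548.3 196.7  62. ]
 [553.  -79.5  62. ]
 [691.7  62.2  62. ]
 [412.1  56.1  62. ]]
hold L,R [[527.8 138.8  92. ]
 [576.6 -23.4  92. ]
 [470.5  31.7  92. ]]
pane near top ends [[500.6  42.3 167. ]
 [435.4  21.6 167. ]]
pane far top ends [[664.1  94.5 167. ]
 [602.5  74.8 167. ]]
pad [[486.3 266.6  92. ]]
hinge cheek [[524.2 205.3  46. ]
 [483.6 194.4  46. ]]
grip bar  [[578.9  73.2 160. ]
 [582.1  58.6 160. ]
 [520.7  56.7 160. ]
 [522.9  43.1 160. ]]
rack [[ 518.3 -266.4   52. ]
 [ 441.9 -408.4   52. ]
 [ 361.2 -364.5   52. ]
 [ 438.3 -222.4   52. ]] [ 439.9 -315.4   52. ] [161.3  91.9 161.6]
61.73481474645811
61.51914668803601
cam [ 390.7   -6.3 1359.9]
```

View pics/s1.png

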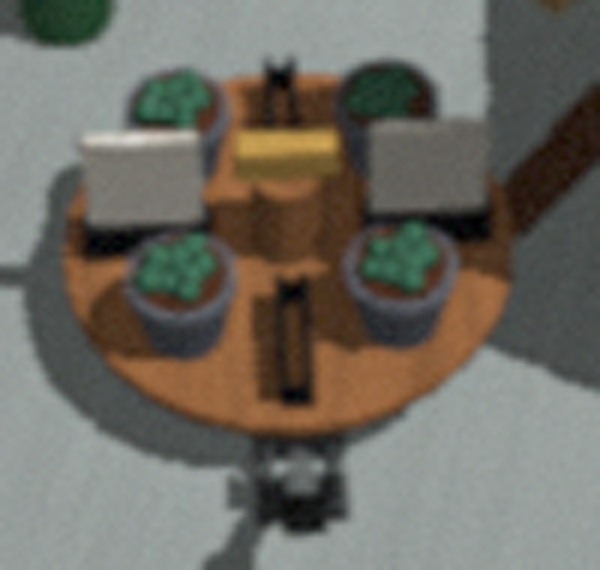

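s1 (side view) shows the bar's top centre near (287,140) and the far and near panes standing on either side of it. Fit so far: axis ≈ (551.3, 58.3), stand x at 17.4°, rack centre (440,-315) with its slots along −28.4°. Next I'll triangulate the bar height, check reach, and press the brake.

```bash
cat >> h.py <<'E'
AX=np.array([551.3,58.3]); TH=17.4
def st(x,y,z):
    c,s=np.cos(np.radians(TH)),np.sin(np.radians(TH)); return [AX[0]+c*x-s*y,AX[1]+s*x+c*y,z]
E
python3 - <<'E'
from h import *
np.set_printoptions(precision=1,suppress=True)
for z in(130,145,160,175):print(z,w("top",crop([[473,278]],(150,125),6),z)-w("side",crop([[287,143]],(195,165),6),z))
print(manip.get_state()["tcp_rot"])
for n,p,y in(("press",st(0,232,60),TH-90),("far",st(86,0,148),TH),("near",st(-86,0,148),TH),("rack",[440,-315,150],-28.4),("knob",st(0,0,150),TH),("knob2",st(0,0,150),TH-90)):
    for k in(0,180): 
        q=manip.inverse_kinematics(p,[180,0,y+k]); print(n,k,None if q is None else np.array(q))
manip.move_ptp(st(0,232,180),[180,0,TH-90]); manip.gripper_to(0,10)
print(manip.line_to(st(0,232,105),100,max_force=10), manip.line_to(st(0,232,52),60,max_force=30))
s=manip.get_state();print(s["eef_pos"],s["force"],s["t"])
E
```

```text
130 [[-0.5 19.8  0. ]]
145 [[1.1 7.  0. ]]
160 [[ 2.7 -5.8  0. ]]
175 [[  4.3 -18.6   0. ]]
[-179.9   -0.    21.8]
press 0 [  27.5   -2.   108.3    0.    73.8 -169.9]
press 180 [ 27.5  -2.  108.3  -0.   73.8  10.1]
far 0 [ 5.3  4.3 93.3 -0.  82.4 77.9]
far 180 [   5.3    4.3   93.3    0.    82.4 -102.1]
near 0 [  0.9 -17.7 113.3  -0.   84.3  73.5]
near 180 [   0.9  -17.7  113.3    0.    84.3 -106.5]
rack 0 [-38.3  -8.1 105.2  -0.   82.9  80.1]
rack 180 [-38.3  -8.1 105.2   0.   82.9 -99.9]
knob 0 [  3.4  -6.4 103.7  -0.   82.7  76. ]
knob 180 [   3.4   -6.4  103.7    0.    82.7 -104. ]
knob2 0 [  3.4  -6.4 103.7  -0.   82.7 166. ]
knob2 180 [  3.4  -6.4 103.7   0.   82.7 -14. ]
False True
[481.8 279.8  56.1] [-7.1 -2.7 15.8] 6.5167
```

The tips stopped at z≈39 mm, where the fully down pad's top should be, so the brake is locked. Now I'll lift the far pane.

```bash
cat >> h.py <<'E'
def pick(sx):
    manip.move_ptp(st(sx,0,260),[180,0,TH+180]); manip.gripper_to(0.33)
    manip.line_to(st(sx,0,180),120); print("touch",manip.line_to(st(sx,0,148),60,max_force=8))
    manip.gripper_to(0,20); s=manip.get_state(); print("gap",s["finger_gap"]*93,s["grasp_force"],s["eef_pos"])
    manip.line_to(st(sx,0,215),60); manip.line_to(st(sx,0,280),120)
    s=manip.get_state(); print("gap",s["finger_gap"]*93,s["force"],s["t"])
def snap(name):
    for n in("top","side"): cv2.imwrite(f"{name}_{n}.png",manip.read_camera(n))
E
python3 - <<'E'
from h import *
np.set_printoptions(precision=1,suppress=True)
manip.line_to(st(0,232,200),150)
pick(86)
snap("a")
im=cv2.imread("a_top.png"); 
a=cv2.resize(im[110:240,120:390],(800,385),interpolation=cv2.INTER_CUBIC)
cv2.imwrite("pics/a.png",a)
E
```

```text
touch False
gap 7.851941302469574 19.996568262577057 [633.4  84.  148.2]
gap 7.99212292313024 [-0.8  0.3 -0.3] 13.3833
```

View pics/a.png

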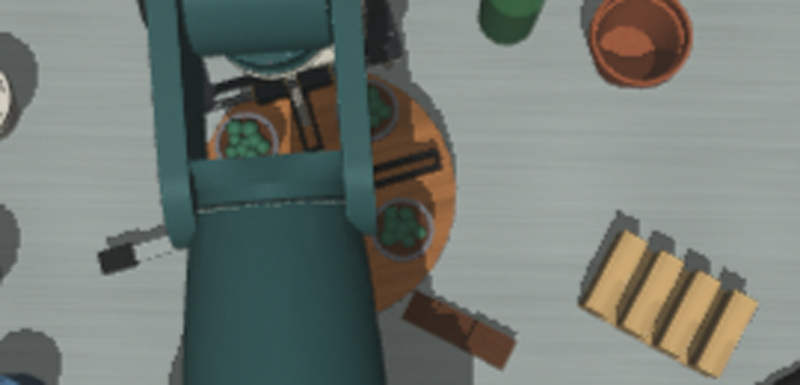

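The pane is held (gap 8 mm), the brake lever is level, and the rack, now sunlit, is near (665,300) in the crop. I'll enlarge the rack before placing.

```bash
python3 - <<'E'
import cv2
im=cv2.imread("a_top.png"); 
cv2.imwrite("pics/a2.png",cv2.resize(im[180:245,305:385],(640,520),interpolation=cv2.INTER_CUBIC))
E
```

```text
(no output)
```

View pics/a2.png

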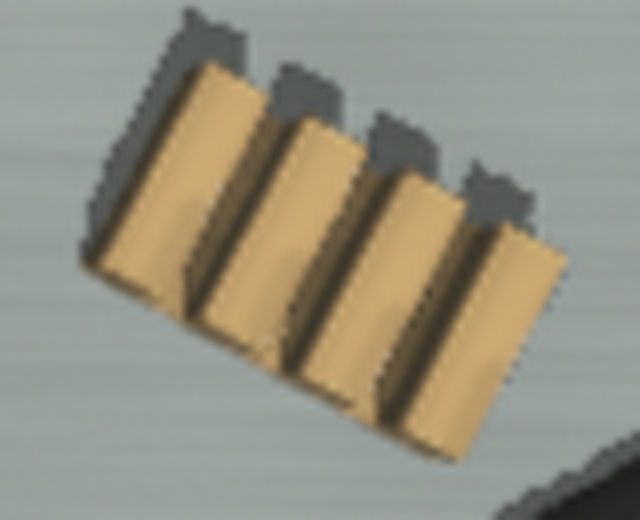

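The rack hasn't moved. Its slot centres in this crop are A (241,209), B (337,263) and C (436,316). I'll place in slot C.

```bash
cat >> h.py <<'E'
def place(xy,yaw):
    P=lambda z:[xy[0],xy[1],z]
    manip.move_ptp(P(230),[180,0,yaw+180]); manip.line_to(P(150),100)
    hit=manip.line_to(P(97.5),30,max_force=6); s=manip.get_state(); print("hit",hit,s["eef_pos"],s["force"],s["finger_gap"]*93)
    return s["eef_pos"][2]
def release(xy):
    manip.gripper_to(0.35); manip.line_to([xy[0],xy[1],190],100); print(manip.get_state()["t"])
E
python3 - <<'E'
from h import *
np.set_printoptions(precision=1,suppress=True)
s=w("top",crop([[241,209],[337,263],[436,316]],(305,180),8),52); print(s,np.degrees(np.arctan2(*(s[0]-s[2])[1::-1])))
yaw=-28.4; u=np.array([np.cos(np.radians(yaw+90)),np.sin(np.radians(yaw+90))])
c=(s.mean(0)[:2]*.5+np.array([439.9,-315.4])*.5); t=c-45*u; print(c,t)
np.save("rack.npy",np.r_[c,yaw])
if place(t,yaw)<101: release(t)
E
```

```text
[[ 459.5 -277.8   52. ]
 [ 438.5 -316.1   52. ]
 [ 418.  -355.6   52. ]] 61.95939324999065
[ 439.3 -315.9] [ 417.9 -355.5]
hit False [ 417.9 -355.6   97.6] [-0.2 -0.1 -0.8] 7.819884089718976
19.825
```

Inserted without contact. Next is the near pane, then a look at the rack with the arm out of its way.

```bash
python3 - <<'E'
from h import *
np.set_printoptions(precision=1,suppress=True)
pick(-86)
snap("b")
a=cv2.resize(cv2.imread("b_top.png")[180:245,305:385],(480,390),interpolation=cv2.INTER_CUBIC)
b=cv2.resize(cv2.imread("b_side.png")[100:260,190:330],(315,360),interpolation=cv2.INTER_CUBIC)
c=np.zeros((390,800,3),np.uint8);c[:,:480]=a;c[:360,482:797]=b
cv2.imwrite("pics/b.png",c)
E
```

```text
touch False
gap 8.066586914108914 19.999149441719055 [469.3  32.6 148.1]
gap 8.039748506677354 [-0.  -0.2 -1.1] 25.5333
```

View pics/b.png

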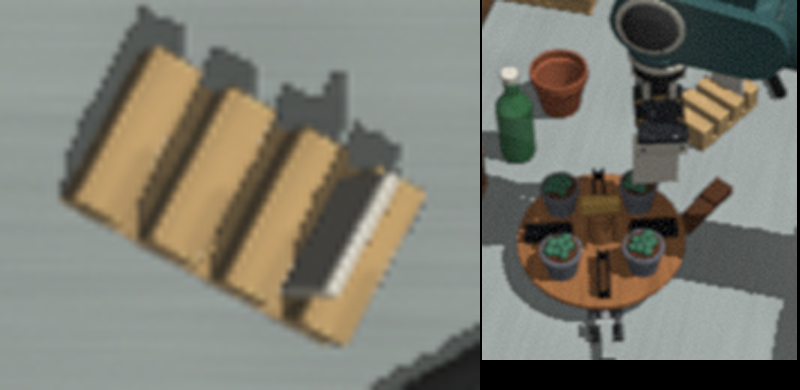

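The first pane stands in slot C (right end of the rack), the rack hasn't moved, and the second pane is in the gripper. I'll place it in slot A.

```bash
python3 - <<'E'
from h import *
np.set_printoptions(precision=1,suppress=True)
x,y,yaw=np.load("rack.npy"); u=np.array([np.cos(np.radians(yaw+90)),np.sin(np.radians(yaw+90))])
t=np.array([x,y])+45*u
if place(t,yaw)<101:
    release(t)
    manip.move_ptp(st(0,239,200),[180,0,TH-90])
    snap("c")
    a=cv2.resize(cv2.imread("c_top.png")[165:245,285:385],(500,400),interpolation=cv2.INTER_CUBIC)
    b=cv2.resize(cv2.imread("c_side.png")[100:270,190:320],(290,380),interpolation=cv2.INTER_CUBIC)
    c=np.zeros((400,800,3),np.uint8);c[:,:500]=a;c[:380,502:792]=b
    cv2.imwrite("pics/c.png",c)
E
```

```text
hit False [ 460.7 -276.4   97.7] [-0.2 -0.2  0.1] 7.648531288418784
31.375
```

View pics/c.png

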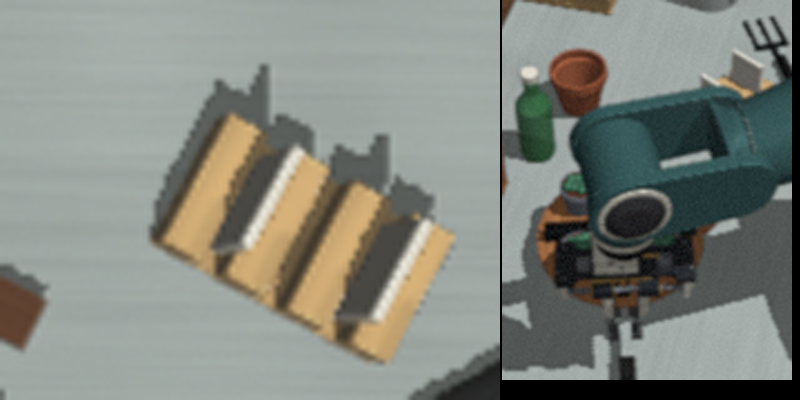

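Both panes stand in slots A and C. Now I'll raise the brake by its pad along the arc.

```bash
python3 - <<'E'
from h import *
np.set_printoptions(precision=1,suppress=True)
P=lambda f:st(0,152+87*np.cos(np.radians(f)),34+87*np.sin(np.radians(f)))
manip.gripper_to(0.55); manip.line_to(P(-3)[:2]+[80],120); print(manip.line_to(P(-3),60,max_force=8))
manip.gripper_to(0,12); s=manip.get_state(); print(s["finger_gap"]*93,s["eef_pos"])
for f in (5,13,21,29,36,39.5): manip.line_to(P(f),60)
s=manip.get_state(); print(s["finger_gap"]*93,s["force"],s["eef_pos"])
manip.gripper_to(0.55); p=P(39.5); manip.line_to(p[:2]+[230],120)
manip.move_ptp([500,-250,300],[180,0,TH-90]); 
snap("d"); print(manip.get_state()["t"])
a=cv2.resize(cv2.imread("d_top.png")[125:225,150:280],(520,400),interpolation=cv2.INTER_CUBIC)
b=cv2.resize(cv2.imread("d_side.png")[165:270,195:280],(275,340),interpolation=cv2.INTER_CUBIC)
c=np.zeros((400,800,3),np.uint8);c[:,:520]=a;c[:340,522:797]=b
cv2.imwrite("pics/d.png",c)
E
```

```text
False
25.908286701744036 [480.5 286.5  29.8]Traceback (most recent call last):
  File "<stdin>", line 6, in <module>
cell.Unreachable: the arm cannot follow that straight line within its joint ranges
```

J6 is near its limit in this orientation. I'll let go and re-grip with the tool turned half a turn.

```bash
python3 - <<'E'
from h import *
np.set_printoptions(precision=1,suppress=True)
P=lambda f:st(0,152+87*np.cos(np.radians(f)),34+87*np.sin(np.radians(f)))
manip.gripper_to(0.55); manip.line_to(P(-3)[:2]+[200],120)
q=list(manip.get_state()["joints"]); q[5]+=180; manip.movej(q); print(manip.get_state()["tcp_rot"],q)
manip.line_to(P(-3)[:2]+[80],120); print(manip.line_to(P(-3),60,max_force=8))
manip.gripper_to(0,12); s=manip.get_state(); print(s["finger_gap"]*93,s["eef_pos"])
for f in (5,13,21,29,36,39.5): manip.line_to(P(f),60)
s=manip.get_state(); print(s["finger_gap"]*93,s["force"],s["eef_pos"])
manip.gripper_to(0.55); p=P(39.5); manip.line_to(p[:2]+[230],120)
manip.move_ptp([500,-250,300],[180,0,TH+90]); 
snap("d"); print(manip.get_state()["t"])
a=cv2.resize(cv2.imread("d_top.png")[125:225,150:280],(520,400),interpolation=cv2.INTER_CUBIC)
b=cv2.resize(cv2.imread("d_side.png")[165:270,195:280],(275,340),interpolation=cv2.INTER_CUBIC)
c=np.zeros((400,800,3),np.uint8);c[:,:520]=a;c[:340,522:797]=b
cv2.imwrite("pics/d.png",c)
E
```

```text
[-179.9    0.   107.4] [np.float64(28.197577515763133), np.float64(-7.216661720317551), np.float64(99.79556128875112), np.float64(-0.0010183896862472437), np.float64(87.49469917016602), np.float64(10.799912125038958)]
False
25.735200870726523 [480.5 286.5  29.8]
25.628714018356284 [ 10.4   3.3 -10.3] [486.5 267.4  88.9]
50.9083
```

View pics/d.png

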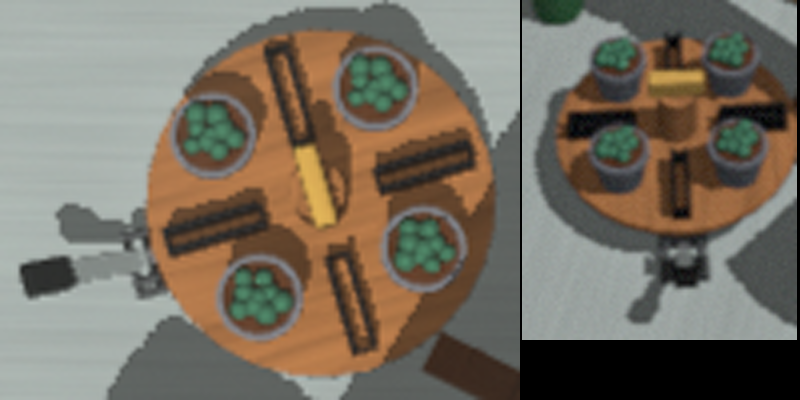

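The brake lever is up, with its pad back where it started (47,277). Now the quarter turn by the knob.

```bash
python3 - <<'E'
from h import *
np.set_printoptions(precision=1,suppress=True)
manip.move_ptp(st(0,0,230),[180,0,TH+180]); manip.gripper_to(0.5)
print(manip.line_to(st(0,0,143),70,max_force=8))
manip.gripper_to(0,20); s=manip.get_state(); print(s["finger_gap"]*93,s["eef_pos"],s["joints"])
for k in range(1,10):
    manip.line_to(st(0,0,143),60,rot=[180,0,TH+180-10*k])
s=manip.get_state(); print(s["finger_gap"]*93,s["tcp_rot"],s["wrist_torque"],s["t"])
manip.pause(.3); manip.gripper_to(0.5); manip.line_to(st(0,0,240),80)
manip.move_ptp([400,0,400],[180,0,TH+90]); manip.move_ptp([250,-500,350],[180,0,TH+90])
snap("e"); print(manip.get_state()["t"])
cv2.imwrite("pics/e.png",cv2.resize(cv2.imread("e_top.png")[105:255,130:390],(800,462),interpolation=cv2.INTER_CUBIC))
E
```

```text
False
42.99185549006753 [551.   59.5 143.2] [   3.5   -6.2  104.1    0.1   82.1 -104. ]
43.20274693433051 [179.7  -0.1 107.4] [ 2.1 -3.3 -0.1] 57.05
61.9417
```

View pics/e.png

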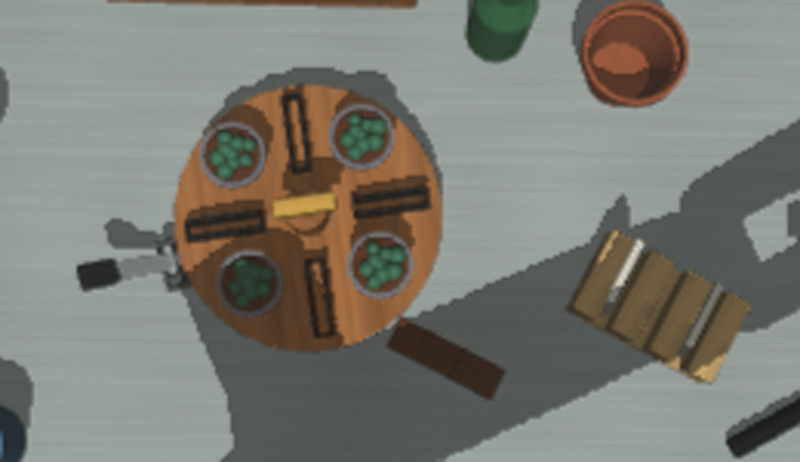

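Both panes are still in the rack. The turntable appears turned about 98°, with the holder centres at (392,200) right and (225,223) left. I'll measure that in world coordinates from a fresh enlarged picture.

```bash
python3 - <<'E'
from h import *
im=manip.read_camera("top"); print(cv2.absdiff(im,cv2.imread("e_top.png"))[125:225,150:280].max())
cv2.imwrite("pics/f.png",cv2.resize(im[125:225,180:280],(600,600),interpolation=cv2.INTER_CUBIC))
E
```

```text
43
```

View pics/f.png

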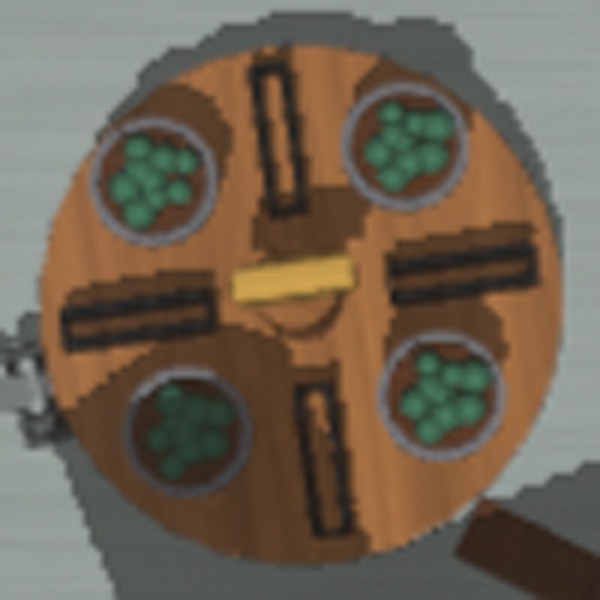

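Enlarged, the holders at (138,312) and (462,272) give a slope of 7.0° against 15.6° at the start. That is a turn of ≈98.5° (1.72 rad), inside the 1.27–1.87 band. I'll check that it is at rest, then hand in.

```bash
python3 - <<'E'
from h import *
a=manip.read_camera("top"); manip.pause(3); b=manip.read_camera("top")
e=cv2.imread("e_top.png")
for p,q in((a,b),(e,b)):
    d=cv2.absdiff(p,q); print(d[125:225,180:280].mean(),d[125:225,180:280].max(), d[20:90,350:480].mean())
if cv2.absdiff(a,b)[125:225,180:280].mean()<3: manip.job_done(); print("done",manip.get_state()["t"])
E
```

```text
0.5792 58 0.4565934065934066
0.5633666666666667 52 0.4594139194139194
the job is handed in; nothing more can be done
the job is handed in; nothing more can be done
```

I locked the brake, stood both panes (only two were there) upright in the rack, put the brake lever back up, turned the carousel clockwise and handed the job in; it was at rest, but by the pictures the turn is about 98° (1.72 rad), past a true quarter turn but inside the 1.27–1.87 rad limit.

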